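# Seat a gauge pin and hold the clamp lever at its third click

## Task

Take the flanged gauge pin out of its small stand and set it fully home in the round opening of the terminal block on the clamp fixture, and let go of it. Then take the clamp's ratchet lever by its upright post and swing it counter-clockwise (seen from above) through exactly three clicks, not reaching the fourth, and finish while still holding the lever there: it springs back if let go.

Things in the scene. Friction and masses are not known exactly. Their poses are not given: they have to be found in the camera images.
- gauge_pin: Loose steel pin, about 60 g, 90 mm long, upright at the start. Origin at the centre of its lower tip, z along the pin toward its grip. Shank 8 mm in diameter, 35 mm long, foot chamfered; then a flange 28 mm in diameter, 5 mm thick (35 to 40 mm above the tip); then a round dark grip 12 mm in diameter (40 to 90 mm above the tip).
- pin_stand: Fixed grey block, 56 x 56 mm, 40 mm high, on a 74 mm square aluminium foot; origin at the centre of its underside. A 12 mm upright hole in its middle holds the gauge pin at the start, the pin's flange resting on the block's top.
- terminal_mouth (a point): Centre of the mouth, 55 mm above the worktop, of a plain upright round hole 10 mm in diameter, 43 mm deep, 1.5 mm chamfer, in the fixed grey terminal block (42 x 42 mm). Axes: those of the clamp fixture (x away from the robot at zero yaw, z up). With the pin fully home its flange lies on the block's top, its tip 35 mm below the mouth; the lever's tongue then swings in 3 mm above the flange.
- lever_pivot (a point): Point on the fixture's upright lever pivot at worktop height, with the fixture's axes; the terminal mouth is 60 mm from it along its +y.
- lever_post (a point): On the axis of the lever's upright black grip post, 100 mm above the worktop. Post round, 14 mm in diameter, 70 to 116 mm above the worktop, 95 mm from the pivot, on a flat steel arm. At joint 0 the direction pivot to post is 148 degrees counter-clockwise of the fixture's x (near left of the pivot seen from the robot). Axes turn with the lever and equal the fixture's at joint 0.
- ratchet_lever (a joint): Lever angle, rad: 0 at its rest stop, up to 1.05, growing counter-clockwise seen from above (post swings from near left to near right). A spring pulls it back: 5 N at the post at 0, 6.5 N at the third click. Click teeth 0.22 rad apart (21 mm at the post) add and take about 2 N: resistance jumps up as a tooth is met, eases as it is climbed, helps beyond its top, then jumps up again.
- pawl_carrier: Fixed block far right of the pivot with the spring plunger that clicks over the lever's teeth. Origin on the pivot axis at the worktop. It is clamped turned by up to 0.09 rad either way about the pivot, which shifts the clicks: with its yaw taken from the fixture's x axis, the plunger tops teeth 1 to 4 at joint values yaw + 0.11, 0.33, 0.55, 0.77; the notch after the third click is at yaw + 0.66.

How it is judged:
On the way, in this order (a step that is already met when the one before it is completed fails the run):
1. the gauge pin is fully home in the terminal opening and let go (horizontal distance between gauge_pin and terminal_mouth below 0.004 m and z of gauge_pin in the frame of terminal_mouth below -0.0325 m and angle between gauge_pin's own z axis and vertical below 0.08 rad and contact force between the fingers and gauge_pin below 0.1 N), for 0.2 s.
2. the lever is held by the fingers past its third click and short of the fourth (angle between the x axis of lever_post and the x axis of pawl_carrier, either way round between 0.565 and 0.755 rad and contact force between the fingers and ratchet_lever above 0.5 N), for 0.3 s.
At the end, for the whole second after the job is handed in: The pin's tip is at least 32.5 mm below the opening's mouth, within 4 mm of its axis and upright to 0.08 rad; the lever stands still past the third tooth and before the fourth (0.565 to 0.755 rad from the pawl carrier's direction), with the fingers bearing on it with more than 0.5 N (all of step 2 and horizontal distance between gauge_pin and terminal_mouth below 0.004 m and z of gauge_pin in the frame of terminal_mouth below -0.0325 m and angle between gauge_pin's own z axis and vertical below 0.08 rad and velocity of joint ratchet_lever between -0.1 and 0.1 rad/s); the arm keeps its last pose, push and grip.
It fails at once if the lever went over its fourth click (angle between the x axis of lever_post and the x axis of pawl_carrier, either way round above 0.82 rad).
It also fails if it takes over 58 s, if anything falls off the work surface, if the arm or the gripper's body presses on something with over 40 N, if the wrist force passes 120 N, or if a joint passes its speed limit or range.

## Robot

A 6-joint arm with a two-finger parallel gripper is mounted at the origin on a cart in front of the work surface, level with it; the furniture and walls round the work are solid. World frame = base frame: x ahead of the robot, y to its left, z up, the work surface at z = 0. Lengths are in m, angles in rad, forces in N, time in s.
With the tool pointing down it reaches from about 0.35 to 0.775 m from the base axis. Payload 5.5 kg.
Tool frame: the origin (TCP) lies on the centre line of the jaws, within the pads' length; the fingertips stand 11 mm ahead of it and the grasp point (between the pads) lies 8 mm behind it (env.nose_length is the distance from the TCP to the fingertips, in m); x points along the fingers, z is the direction in which the jaws open and shut, and the axes are right-handed (so a half turn about x gives the same grasp; the last joint's range is limited). The gripper opens to 85 mm and grips with 20 to 120 N. Pads are 22 mm wide; open, the fingers measure 114 mm over their backs; the gripper's body (76 mm by 85 mm) begins 54 mm behind the grasp point. The pads swing forward as they close: fully open they stand 13 mm farther back than shut.
Start: joints at [-1.389, 0.313, 0.046, 1.304, 0, 1.431], TCP at [0.182, -0.546, 0.242] pointing down, gripper open.
Joint ranges: [-2.76, 2.76], [-0.86, 1.69], [-1.03, 1.26], [-2.2, 2.34], [-1.47, 1.5], [-3.14, 3.14]. Speed limits (rad/s): [2.57, 2.57, 3.14, 3.14, 3.14, 3.14].

## Interface

Orientations are given as a unit quaternion [w, x, y, z].
In Python, from workcell import env gives the robot as it stands. The module is installed in compiled form; this text tells all that it offers.
- The arm moves only by the tool step_arm, never from a script. Its argument "moves" is a list that holds one entry, the list of rows, each a list of 7 numbers: the turn, a rotation vector about the tool's x, y, z in rad, then the shift along the tool's x, y, z in m, then the opening, from 0 (shut) to 1 (fully open). In form: [[[rx, ry, rz, tx, ty, tz, grip], ...]]. A call has 1 to 12 rows; each row is the pose to reach, as a shift and turn from the pose measured when the call began, along the tool's axes at that moment; what a row does not reach only later rows make up. A row lasts 1/10 s, in which the tool goes at most 50 mm and 8.59 degrees, less where a joint would pass 70% of its speed; a pose out of reach is approached as far as the arm can. A call with a gripper value outside its range is refused whole. The fingers move at their own pace and stop on an object; "force" is the grip in N (left out, the last holds). Time passes only in rows, so rows that repeat a pose let the fingers close. It gives the time, the measured TCP pose, the force and the opening at its end, in the units of the state.
- env.get_state(): the state, without advancing time (a new reading comes with each control period).
- env.read_camera(name): name is "side" or "top" or "wrist"; returns (picture, depth): 384x512x3 uint8, red, green, blue; 384x512 float32, m along the optical axis (not along the pixel's ray), 0 where there is no reading.
- env.get_calibration(name): a dict with "mtx" (3x3 intrinsics, pixels), "camera_from_world" (4x4, takes a point from world to camera coordinates); the wrist camera has in their place "T_tool_cam" (4x4, takes a point from camera to tool coordinates, whose origin is the TCP and whose axes are the tool frame's). Camera axes: x right, y down, z forward; pixel columns grow to the right and rows downward; lengths in m; the calibration is good to about 2 mm. The wrist camera is an equidistant fisheye: a pixel r from the principal point sees the ray r / f radians off the axis. A picture is of the moment at which its call begins: read the wrist's pose just before it. get_calibration takes no time and is no camera call.
- env.hand_in(): hands the job in, once; it reports no verdict.
Trained networks look in the newest picture that a camera, given by its name, has taken for a name from the list of things; names that differ only in an ending like _2 or _b are one class to them, and where a whole thing is asked for, a point or a joint stands for the part that bears it (a point fixed in the world has none). Each returns a list of dicts, best first, with "confidence" (0 to 1); they miss things now and then, are a little off and sometimes report something else, mostly with a low value. They report only what shows in the picture. A call takes as long as a camera call.
- env.boxes_of(camera, thing): "uv" ([column, row] in pixels, amid what is visible of it).
- env.silhouettes(camera, thing): "mask" (384x512 bool, what is visible of it) and "uv" ([column, row] in pixels, amid what is visible of it).
The state is a dict: "clock": time; "joint_pos": joint angles; "qvel": joint speeds; "tau": joint torques, N m; "tcp_pos": TCP position; "orientation": TCP orientation; "wrist_force": force on the tool from outside, world axes, zero at the start; "ft_torque": the same for the moment, N m; "finger_gap": finger opening in m.
Only numpy, scipy, OpenCV 4.12 (cv2) and the standard library are available. Lean on these libraries where they do the work, as an engineer would, in place of code of your own. Each camera call takes 0.05 s, during which the arm holds its last target.

## Working session

There is one attempt and no reset: what is moved stays moved. The work goes in short steps, Python scripts to look and compute and a tool call to move; the robot and the scene stay as the last step left them, time stands still between calls to the robot, and variables do not carry over. Pictures are saved under pics/ and viewed, and the job is handed in when it is done.

Besides the shell and the picture viewer there is one more tool, called after ">>>" by a JSON object that holds its "op" and its "data", one argument or row to a line. step_arm: Moves the arm, as the interface text tells. Its arguments: {"type":"object","properties":{"moves":{"type":"array","items":{"type":"array","items":{"type":"array","items":{"type":"number"}}}},"force":{"type":"number"}},"required":["moves"]}

```bash
mkdir -p pics
cat > h.py <<'E'
import numpy as np, cv2
from workcell import env
from scipy.spatial.transform import Rotation as R
def toolR(s):
    q=s["orientation"]; return R.from_quat([q[1],q[2],q[3],q[0]])
def snap(cam,fn):
    s=env.get_state(); p,d=env.read_camera(cam)
    cv2.imwrite("pics/"+fn,cv2.cvtColor(p,cv2.COLOR_RGB2BGR)); return s,p,d
def world(cam,d):
    c=env.get_calibration(cam); K=c["mtx"]; T=np.linalg.inv(c["camera_from_world"])
    v,u=np.mgrid[0:384,0:512]
    P=np.stack([(u-K[0,2])/K[0,0]*d,(v-K[1,2])/K[1,1]*d,d,np.ones_like(d)],-1)
    return (P@T.T)[...,:3]
def tomove(p,s=None):
    s=s or env.get_state(); return toolR(s).inv().apply(np.array(p)-np.array(s["tcp_pos"]))
E
python3 - <<'E'
from h import *
for c in ["top","side","wrist"]:
    s,p,d=snap(c,c+"0.png"); np.save(c+"0.npy",d)
s=env.get_state();print(s); print(env.nose_length); print(toolR(s).as_matrix())
for c in ["top","side","wrist"]: print(c,env.get_calibration(c))
for c in ["top","side"]:
  for t in ["gauge_pin","pin_stand","lever_post","ratchet_lever","pawl_carrier","terminal_mouth","lever_pivot"]:
    try: print(c,t,[(np.round(b["uv"]),round(b["confidence"],2)) for b in env.boxes_of(c,t)])
    except Exception as e: print(c,t,e)
print(env.get_state()["clock"])
E
```

```text
{'clock': 0.15, 'joint_pos': array([-1.38861656e+00,  3.13840426e-01,  4.52432575e-02,  1.30361182e+00,
       -2.47770843e-05,  1.43119798e+00]), 'qvel': array([ 0.00056822, -0.00294951,  0.00238243, -0.00037146,  0.00055588,
        0.00189288]), 'tau': array([ 1.77181515e-03, -4.81065953e+01,  2.98814356e+01,  1.39000628e-02,
       -1.42245153e-04,  4.30443350e-06]), 'tcp_pos': array([ 0.18176291, -0.54512383,  0.24160794]), 'orientation': array([ 0.57327374,  0.41378384,  0.57400707, -0.41310535]), 'wrist_force': array([-1.0431412 , -0.12805108,  0.08521102]), 'ft_torque': array([-0.08203901, -0.05556772,  0.01423905]), 'finger_gap': 0.08539496980749875}
0.011
[[-2.80303656e-04  9.48674602e-01  3.16253730e-01]
 [ 1.38479186e-03  3.16253807e-01 -9.48673607e-01]
 [-9.99999002e-01  1.72028909e-04 -1.40236396e-03]]
top {'mtx': array([[418.48227474,   0.        , 258.53208145],
       [  0.        , 418.48227474, 195.65421343],
       [  0.        ,   0.        ,   1.        ]]), 'camera_from_world': array([[-1.75149230e-02, -9.99844489e-01, -2.05559445e-03,
         8.36693392e-02],
[... 1120 characters left out ...]
2753e-04],
       [ 0.00000000e+00,  0.00000000e+00,  0.00000000e+00,
         1.00000000e+00]])}
top gauge_pin []
top pin_stand [(array([193., 216.]), 0.96)]
top lever_post [(array([323., 176.]), 0.64)]
top ratchet_lever [(array([327., 177.]), 0.69)]
top pawl_carrier [(array([350., 152.]), 0.63)]
top terminal_mouth [(array([320., 181.]), 0.7)]
top lever_pivot [(array([322., 179.]), 0.94)]
side gauge_pin [(array([257., 262.]), 0.63)]
side pin_stand [(array([262., 276.]), 0.84)]
side lever_post [(array([250., 160.]), 0.55)]
side ratchet_lever [(array([247., 156.]), 0.82)]
side pawl_carrier []
side terminal_mouth [(array([247., 175.]), 0.82)]
side lever_pivot [(array([243., 178.]), 0.79)]
0.85
```

View pics/top0.png

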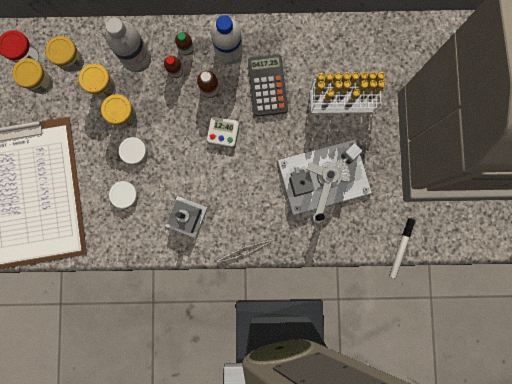

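View pics/side0.png

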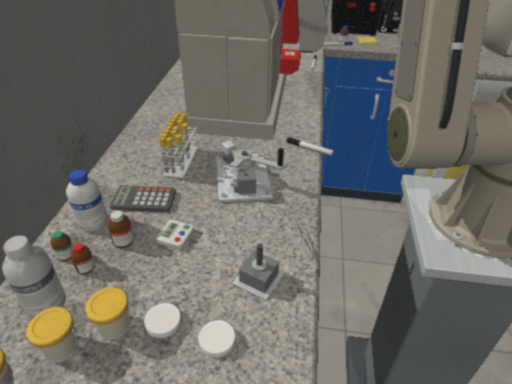

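Run:
```python
from h import *
t=cv2.imread("pics/top0.png")[100:260,140:400]; cv2.imwrite("pics/topz.png",cv2.resize(t,None,fx=3,fy=3,interpolation=cv2.INTER_CUBIC))
t=cv2.imread("pics/side0.png")[90:310,150:350]; cv2.imwrite("pics/sidez.png",cv2.resize(t,None,fx=2.7,fy=2.7,interpolation=cv2.INTER_CUBIC))
```

```text
(no output)
```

View pics/topz.png

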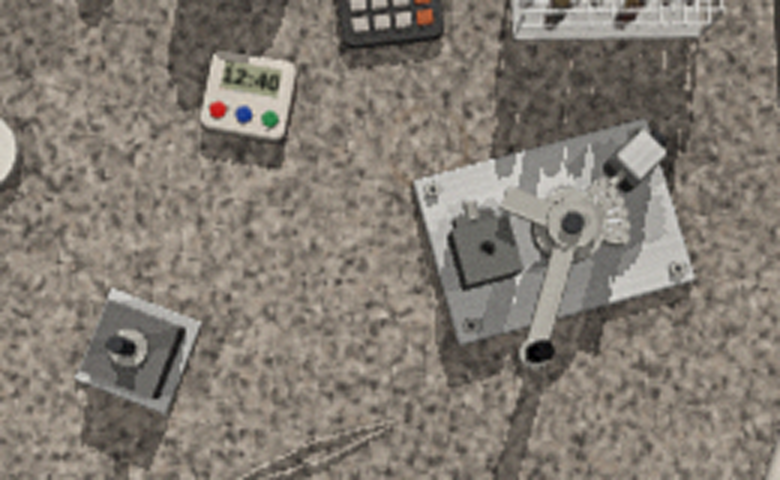

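View pics/sidez.png

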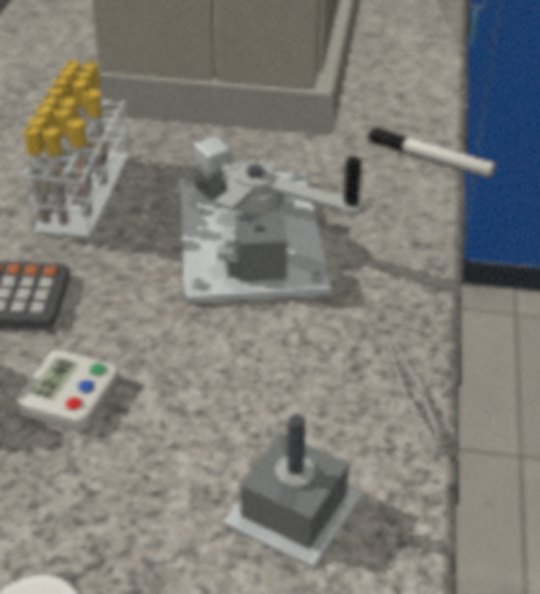

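```bash
cat >> h.py <<'E'
def ray(cam,uv,z):
    c=env.get_calibration(cam); K=c["mtx"]; T=np.linalg.inv(c["camera_from_world"])
    r=T[:3,:3]@np.array([(uv[0]-K[0,2])/K[0,0],(uv[1]-K[1,2])/K[1,1],1]); o=T[:3,3]
    return o+r*(z-o[2])/r[2]
E
python3 - <<'E'
from h import *
d=np.load("top0.npy"); W=world("top",d)
for n,(u,v),z in [("mouth",(302.3,182.3),.055),("pivot",(330.7,174),None),("post",(319.3,217.3),.116),("grip",(180.7,215),None),("flange",(184.3,216.3),.045),("pawl",(352.7,152),None),("arm",(325,195),None),("standtop",(195,216),None),("tongue",(314,168),None)]:
    u0,v0=round(u),round(v)
    zz=W[v0-1:v0+2,u0-1:u0+2,2]
    print(n,np.round(W[v0,u0],4),np.round(np.median(zz),4), np.round(ray("top",(u,v),z if z else np.median(zz)),4))
# plate corners (topz px)
for p in [(415,182),(643,121),(693,277),(462,342)]:
    print(np.round(ray("top",(p[0]/3+140,p[1]/3+100),0.01),4))
for p in [(110,290),(201,322),(168,412),(78,381)]:
    print(np.round(ray("top",(p[0]/3+140,p[1]/3+100),0.004),4))
# block top mask
m=(abs(W[...,2]-.055)<.004)&(abs(W[...,0]-.55)<.2); print(m.sum())
E
```

```text
mouth [ 0.548  -0.0215  0.0331] 0.0331 [ 0.5444 -0.0198  0.055 ]
pivot [ 0.558  -0.0782  0.0768] 0.0768 [ 0.558  -0.0775  0.0768]
post [ 0.4664 -0.0444  0.1165] 0.1165 [ 0.4658 -0.0451  0.116 ]
grip [0.4768 0.234  0.0884] 0.0884 [0.4768 0.2346 0.0884]
flange [0.4765 0.2336 0.0565] 0.0565 [0.4765 0.235  0.045 ]
pawl [ 0.6066 -0.1291  0.064 ] 0.0651 [ 0.6063 -0.1282  0.0651]
arm [ 0.5146 -0.0652  0.0699] 0.0695 [ 0.5147 -0.0653  0.0695]
standtop [0.477  0.2127 0.0405] 0.0405 [0.477  0.2127 0.0405]
tongue [ 0.5725 -0.0439  0.0696] 0.0697 [ 0.5725 -0.0439  0.0697]
[0.6007 0.0283 0.01  ]
[ 0.6445 -0.1457  0.01  ]
[ 0.5249 -0.1782  0.01  ]
[ 0.4792 -0.004   0.01  ]
[0.5234 0.2596 0.004 ]
[0.4981 0.1911 0.004 ]
[0.4312 0.2161 0.004 ]
[0.4554 0.2834 0.004 ]
826
```

Run:
```python
from h import *
for c in ["top","side"]:
    W=world(c,np.load(c+"0.npy")).reshape(-1,3)
    m=(W[:,2]>.09)&(W[:,1]<-.1)&(W[:,0]>.2)&(W[:,0]<1)&(W[:,1]>-.6)
    for x0 in np.arange(.3,.7,.05):
        k=m&(W[:,0]>=x0)&(W[:,0]<x0+.05)
        if k.sum()>5: print(c,round(x0,2),k.sum(),np.round([W[k,1].max(),W[k,2].max()],3))
def row(p,ang,s=env.get_state()):
    return tomove(p,s)
s=env.get_state()
for p in [(.25,-.40,.25),(.33,-.28,.25),(.40,-.15,.25),(.44,0,.25),(.46,.12,.25),(.477,.2345,.25)]:
    print(p,np.round(tomove(p,s),3))
```

```text
top 0.5 3200 [-0.244  0.4  ]
top 0.55 3207 [-0.244  0.429]
top 0.6 3221 [-0.244  0.435]
top 0.65 3248 [-0.244  0.432]
side 0.45 515 [-0.578  0.307]
side 0.5 2711 [-0.239  0.387]
side 0.55 2242 [-0.238  0.387]
side 0.6 2182 [-0.239  0.384]
side 0.65 2129 [-0.239  0.382]
(0.25, -0.4, 0.25) [-0.008  0.111 -0.117]
(0.33, -0.28, 0.25) [-0.008  0.225 -0.205]
(0.4, -0.15, 0.25) [-0.008  0.332 -0.306]
(0.44, 0, 0.25) [-0.008  0.417 -0.436]
(0.46, 0.12, 0.25) [-0.008  0.474 -0.543]
(0.477, 0.2345, 0.25) [-0.008  0.527 -0.647]
```

>>> {"op": "step_arm", "data": {
  "moves": [
    [[-0.12, 0, 0, -0.002, 0.037, -0.04, 1], [-0.25, 0, 0, -0.004, 0.074, -0.08, 1], [-0.37, 0, 0, -0.008, 0.111, -0.117, 1], [-0.5, 0, 0, -0.008, 0.14, -0.14, 1], [-0.62, 0, 0, -0.008, 0.168, -0.162, 1], [-0.75, 0, 0, -0.008, 0.197, -0.184, 1], [-0.87, 0, 0, -0.008, 0.225, -0.205, 1], [-1.0, 0, 0, -0.008, 0.252, -0.23, 1], [-1.12, 0, 0, -0.008, 0.279, -0.256, 1], [-1.25, 0, 0, -0.008, 0.306, -0.281, 1], [-1.37, 0, 0, -0.008, 0.332, -0.306, 1], [-1.5, 0, 0, -0.008, 0.353, -0.338, 1]]
  ]
}}

```text
clock: 2.05
tcp_pos: [0.411, -0.1122, 0.2505]
orientation: [0.702, -0.091, 0.701, 0.09]
wrist_force: [0.3, 0.6, 0.2]
finger_gap: 0.0854
```

Run:
```python
from h import *
s=env.get_state();print(s["clock"],s["tcp_pos"],s["joint_pos"]); Rm=toolR(s).as_matrix();print(np.round(Rm,3),np.degrees(np.arctan2(Rm[1,2],Rm[0,2])))
for p in [(.44,0,.22),(.46,.12,.22),(.477,.2345,.2)]:
    print(p,np.round(tomove(p,s),3))
```

```text
2.05 [ 0.41096319 -0.11222134  0.25050721] [-4.55395366e-01  2.07478348e-02 -2.87802277e-01  1.26076826e+00
 -1.23707252e-04  8.59459023e-01]
[[ 0.001 -0.253  0.967]
 [-0.001  0.967  0.253]
 [-1.    -0.001  0.001]] 14.664419073905492
(0.44, 0, 0.22) [0.03  0.101 0.056]
(0.46, 0.12, 0.22) [0.03  0.212 0.106]
(0.477, 0.2345, 0.2) [0.05  0.319 0.152]
```

Run:
```python
from h import *
s,p,d=snap("wrist","w1.png"); np.save("w1.npy",d)
```

```text
(no output)
```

View pics/w1.png

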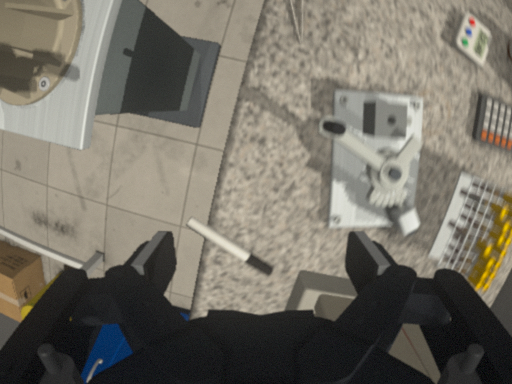

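>>> {"op": "step_arm", "data": {
  "moves": [
    [[-0.14, 0, 0, 0.01, 0.034, 0.02, 1], [-0.28, 0, 0, 0.02, 0.068, 0.04, 1], [-0.42, 0, 0, 0.03, 0.101, 0.056, 1], [-0.56, 0, 0, 0.03, 0.138, 0.073, 1], [-0.7, 0, 0, 0.03, 0.175, 0.09, 1], [-0.84, 0, 0, 0.03, 0.212, 0.106, 1], [-0.98, 0, 0, 0.037, 0.248, 0.121, 1], [-1.12, 0, 0, 0.044, 0.284, 0.137, 1], [-1.26, 0, 0, 0.05, 0.319, 0.152, 1], [-1.4, 0, 0, 0.05, 0.319, 0.152, 1], [-1.55, 0, 0, 0.05, 0.319, 0.152, 1], [-1.55, 0, 0, 0.05, 0.319, 0.152, 1]]
  ]
}}

```text
clock: 3.3
tcp_pos: [0.4737, 0.2409, 0.2015]
orientation: [0.436, -0.557, 0.434, 0.558]
wrist_force: [0.1, -0.2, -0.5]
finger_gap: 0.0853
```

Run:
```python
from h import *
s,p,d=snap("wrist","w2.png"); np.save("w2.npy",d)
print(s["tcp_pos"],s["joint_pos"]); Rm=toolR(s).as_matrix();print(np.round(Rm,3),np.degrees(np.arctan2(Rm[1,2],Rm[0,2])))
```

```text
[0.47368194 0.24090139 0.20153355] [ 0.31789027  0.24320811 -0.14915995  1.17670263  0.00268305  0.07186929]
[[ 0.001 -0.97  -0.244]
 [ 0.003 -0.244  0.97 ]
 [-1.    -0.002  0.003]] 104.09621889056945
```

View pics/w2.png

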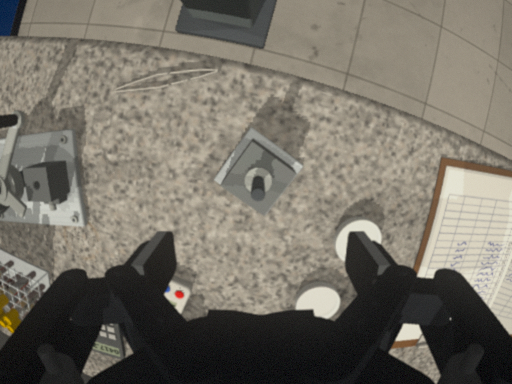

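```bash
cat >> h.py <<'E'
def wray(uv,z,s):
    c=env.get_calibration("wrist"); K=c["mtx"]; T=c["T_tool_cam"]
    d=np.array([uv[0]-K[0,2],uv[1]-K[1,2]]); r=np.hypot(*d); th=r/K[0,0]
    v=np.array([np.sin(th)*d[0]/r,np.sin(th)*d[1]/r,np.cos(th)])
    Rt=toolR(s); o=Rt.apply(T[:3,3])+s["tcp_pos"]; w=Rt.apply(T[:3,:3]@v)
    return o+w*(z-o[2])/w[2]
def wproj(P,s):
    c=env.get_calibration("wrist"); K=c["mtx"]; T=np.linalg.inv(c["T_tool_cam"])
    p=T[:3,:3]@toolR(s).inv().apply(np.array(P)-s["tcp_pos"])+T[:3,3]
    rr=np.hypot(p[0],p[1]); th=np.arctan2(rr,p[2]); return K[0,2]+K[0,0]*th*p[0]/rr, K[1,2]+K[0,0]*th*p[1]/rr
E
python3 - <<'E'
from h import *
t=cv2.imread("pics/w1.png")[75:245,310:440]; cv2.imwrite("pics/w1z.png",cv2.resize(t,None,fx=3.5,fy=3.5,interpolation=cv2.INTER_CUBIC))
t=cv2.imread("pics/w2.png")[110:230,200:320]; cv2.imwrite("pics/w2z.png",cv2.resize(t,None,fx=4.5,fy=4.5,interpolation=cv2.INTER_CUBIC))
s=env.get_state(); print(s["clock"]); env.read_camera("wrist"); s=env.get_state()
for n in ["gauge_pin","pin_stand"]:
    for b in env.silhouettes("wrist",n):
        ys,xs=np.nonzero(b["mask"]); print(n,b["confidence"],b["uv"],xs.min(),xs.max(),ys.min(),ys.max())
E
```

```text
3.35
gauge_pin 0.92 [257.4, 181.8] 246 271 167 199
pin_stand 0.59 [257.4, 164.1] 215 303 127 215
```

View pics/w1z.png

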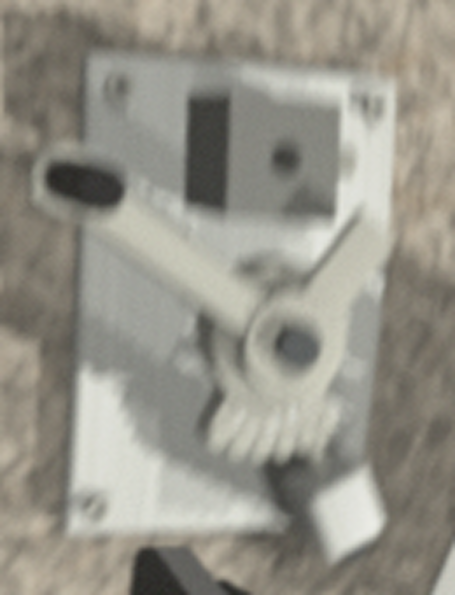

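View pics/w2z.png

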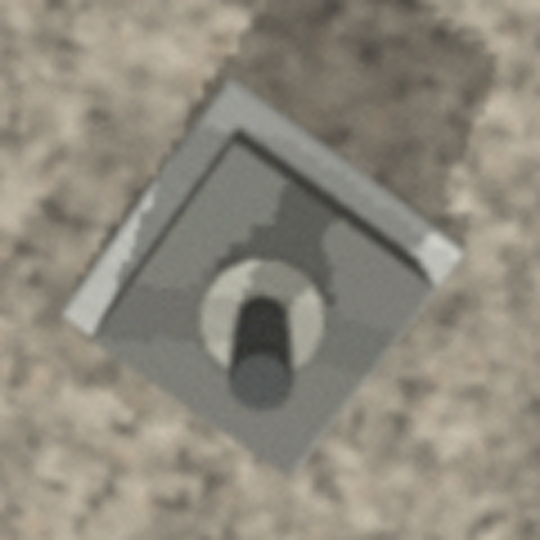

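Run:
```python
from h import *
s=env.get_state()
print("pin",np.round(wray((258,194.9),.095,s),4),np.round(wray((258.2,180.9),.045,s),4))
s1=dict(tcp_pos=np.array([0.41096319,-0.11222134,0.25050721]),orientation=np.array([0.702,-.091,.701,.09]))
g=lambda p,z:wray((p[0]/3.5+310,p[1]/3.5+75),z,s1)
m=g((286,158),.055);pv=g((297,345),.077);print("mouth",m,"piv",pv, "post",g((62,182),.116),g((108,188),.07))
d=m-pv; print(np.hypot(*d[:2]),np.arctan2(-d[0],d[1]))
c=[g(p,.01) for p in [(90,53),(395,78),(68,535)]]
for a,b in [(0,1),(0,2)]: d=c[b]-c[a]; print(np.round(c[a],4),np.round(d,4),np.arctan2(d[1],d[0]), np.arctan2(d[0],-d[1]))
c=[g(p,.065) for p in [(365,468),(385,520),(335,562),(312,515)]]
for i in range(4):
    d=c[(i+1)%4]-c[i]; print("pawl",np.round(c[i],4),np.round(np.hypot(*d[:2]),4),np.arctan2(d[1],d[0]))
d=np.mean(c,0)-pv; print(d,np.arctan2(d[1],d[0]))
```

```text
pin [0.4787 0.2407 0.095 ] [0.4789 0.2408 0.045 ]
mouth [ 0.54537868 -0.01578349  0.055     ] piv [ 0.55887418 -0.07338126  0.077     ] post [ 0.45811613 -0.04722629  0.116     ] [ 0.48361972 -0.04455117  0.07      ]
0.05915768399147695 0.23015425392421665
[0.4806 0.0017 0.01  ] [0.1231 0.0334 0.    ] 0.26484085225226983 1.8356371790471664
[0.4806 0.0017 0.01  ] [ 0.0473 -0.1782  0.    ] -1.3112700117086176 0.259526315086279
pawl [ 0.6094 -0.1085  0.065 ] 0.024 -0.7609793932637009
pawl [ 0.6268 -0.125   0.065 ] 0.0245 -2.1885179957030423
pawl [ 0.6126 -0.145   0.065 ] 0.023 2.433302867621234
pawl [ 0.5951 -0.13    0.065 ] 0.0258 0.9838868468359763
[ 0.05206744 -0.05376252 -0.012     ] -0.8014138207291326
```

Run:
```python
from h import *
s=env.get_state(); print(s["tcp_pos"])
g=lambda p,z:np.round(ray("side",(p[0]/2.7+150,p[1]/2.7+90),z),4)
print("griptop",g((297,422),.095),"flange",g((295,473),.045))
print("post",g((354,162),.116),"piv",g((255,171),.077))
for c,u in (("side",None),):
    p,d=env.read_camera(c); cv2.imwrite("pics/side1.png",cv2.cvtColor(p,cv2.COLOR_RGB2BGR))
    t=p[150:320,150:380]; cv2.imwrite("pics/side1z.png",cv2.cvtColor(cv2.resize(t,None,fx=3,fy=3,interpolation=cv2.INTER_CUBIC),cv2.COLOR_RGB2BGR))
```

```text
[0.47390603 0.24018758 0.20182895]
griptop [0.4745 0.243  0.095 ] flange [0.4746 0.244  0.045 ]
post [ 0.4638 -0.0423  0.116 ] piv [ 0.5543 -0.0721  0.077 ]
```

View pics/side1z.png

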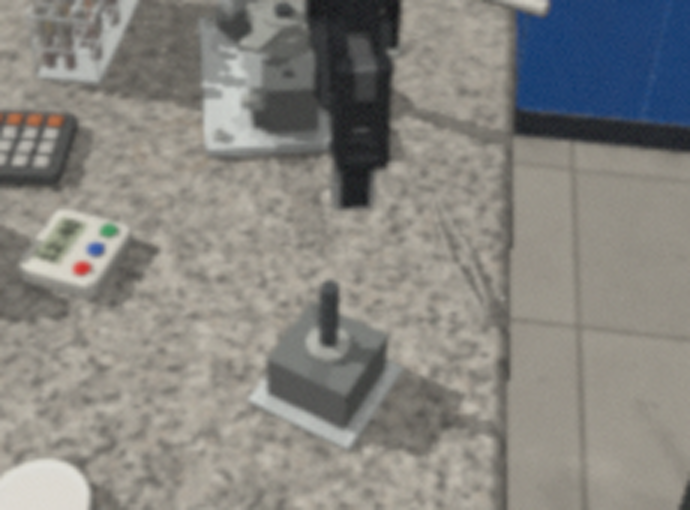

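Run:
```python
from h import *
print(tomove((.4785,.2405,.12)))
```

```text
[ 0.0818768  -0.00435218 -0.00101013]
```

>>> {"op": "step_arm", "data": {
  "moves": [
    [[0, 0, 0, 0.03, -0.002, 0, 1], [0, 0, 0, 0.06, -0.004, -0.001, 1], [0, 0, 0, 0.082, -0.004, -0.001, 1], [0, 0, 0, 0.082, -0.004, -0.001, 1], [0, 0, 0, 0.082, -0.004, -0.001, 1]]
  ]
}}

```text
clock: 4.05
tcp_pos: [0.4781, 0.2402, 0.1202]
orientation: [0.437, -0.556, 0.435, 0.557]
wrist_force: [-0.2, 1.0, 1.0]
finger_gap: 0.0855
```

Run:
```python
from h import *
s,p,d=snap("wrist","w3.png"); 
t=p[110:290,160:360]; cv2.imwrite("pics/w3z.png",cv2.cvtColor(cv2.resize(t,None,fx=3.3,fy=3.3,interpolation=cv2.INTER_CUBIC),cv2.COLOR_RGB2BGR))
print(s["tcp_pos"],s["qvel"]);
for b in env.silhouettes("wrist","gauge_pin"):
    ys,xs=np.nonzero(b["mask"]); print(b["confidence"],b["uv"],xs.min(),xs.max(),ys.min(),ys.max())
```

```text
[0.47814214 0.24017262 0.12020969] [ 0.00175773 -0.01912627  0.03094558  0.0036043   0.00155076 -0.00261792]
0.93 [259.5, 204.6] 241 278 182 235
```

View pics/w3z.png

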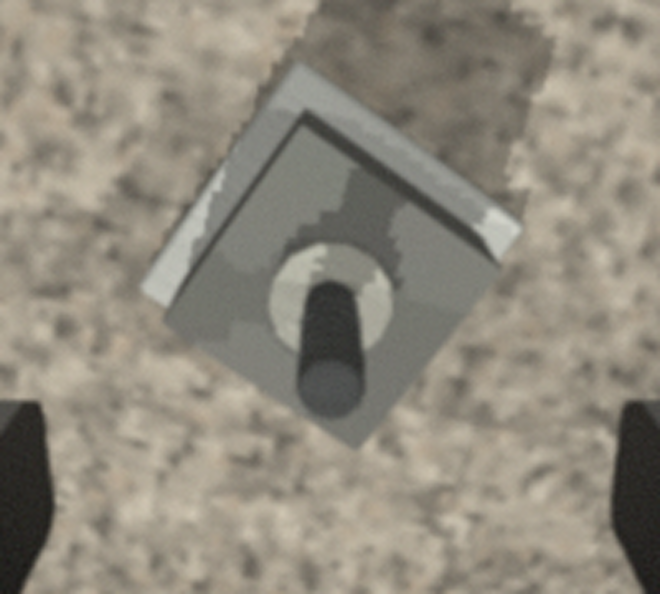

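Run:
```python
from h import *
s=env.get_state()
print("pin",np.round(wray((260.3,227.6),.095,s),4),np.round(wray((260.3,200.9),.045,s),4))
print(tomove((.478,.2404,.075)), s["tcp_pos"])
```

```text
pin [0.4796 0.2416 0.095 ] [0.4795 0.2418 0.045 ]
[ 4.64021125e-02  1.44108253e-03 -6.69226213e-05] [0.47921448 0.24062038 0.12140812]
```

>>> {"op": "step_arm", "data": {
  "moves": [
    [[0, 0, 0, 0.023, -0.0005, 0.0005, 1], [0, 0, 0, 0.046, -0.0005, 0.0005, 1], [0, 0, 0, 0.046, -0.0005, 0.0005, 1], [0, 0, 0, 0.046, -0.0005, 0.0005, 0], [0, 0, 0, 0.046, -0.0005, 0.0005, 0], [0, 0, 0, 0.046, -0.0005, 0.0005, 0], [0, 0, 0, 0.046, -0.0005, 0.0005, 0], [0, 0, 0, 0.046, -0.0005, 0.0005, 0], [0, 0, 0, 0.046, -0.0005, 0.0005, 0], [0, 0, 0, 0.046, -0.0005, 0.0005, 0]]
  ],
  "force": 40
}}

```text
clock: 5.15
tcp_pos: [0.4801, 0.2415, 0.0759]
orientation: [-0.438, 0.557, -0.434, -0.556]
wrist_force: [-1.0, -0.4, 3.8]
finger_gap: 0.0107
```

Run:
```python
from h import *
s,p,d=snap("wrist","w4.png"); print(s)
t=p[110:310,160:360]; cv2.imwrite("pics/w4z.png",cv2.cvtColor(cv2.resize(t,None,fx=2.9,fy=2.9,interpolation=cv2.INTER_CUBIC),cv2.COLOR_RGB2BGR))
```

```text
{'clock': 5.15, 'joint_pos': array([ 0.31519258,  0.34663298, -0.33624188,  0.88233422,  0.00274861,
        0.07368754]), 'qvel': array([-0.00136794,  0.00072985,  0.00016792,  0.0002932 , -0.00016893,
        0.00088691]), 'tau': array([ 4.96345886e-02, -4.39010167e+01,  2.47156638e+01, -2.31580236e-01,
        2.79491104e-02,  2.84660018e-03]), 'tcp_pos': array([0.48009078, 0.24152095, 0.0758957 ]), 'orientation': array([-0.43830705,  0.55688138, -0.43394343, -0.55629412]), 'wrist_force': array([-0.98262368, -0.35859105,  3.80784175]), 'ft_torque': array([-0.04422858,  0.15286904, -0.0284058 ]), 'finger_gap': 0.010708224191680119}
```

View pics/w4z.png

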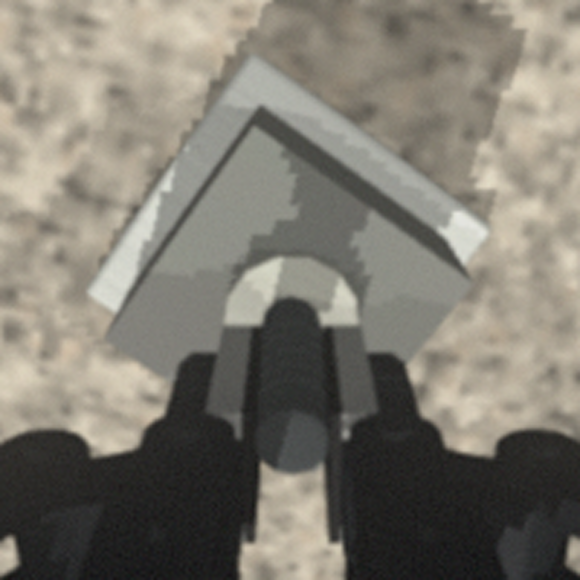

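Run:
```python
from h import *
s=env.get_state()
P=wray((260.7,261),.095,s); print(P,toolR(s).inv().apply(P-s["tcp_pos"]))
print(tomove((.48,.2415,.2)),tomove((.53,.045,.185)))
```

```text
[0.47696463 0.24158392 0.095     ] [-0.0190915   0.00291973  0.0008577 ]
[-0.12407613 -0.00057592  0.00038053] [-0.10970609 -0.00204122 -0.20242135]
```

>>> {"op": "step_arm", "data": {
  "moves": [
    [[0, 0, 0, -0.02, 0, 0, 0], [0, 0, 0, -0.05, 0, 0, 0], [0, 0, 0, -0.085, 0, 0, 0], [0, 0, 0, -0.115, 0, -0.01, 0], [0, 0, 0, -0.115, 0, -0.05, 0], [0, 0, 0, -0.115, 0, -0.09, 0], [0, 0, 0, -0.113, 0, -0.13, 0], [0, 0, 0, -0.11, -0.002, -0.17, 0], [0, 0, 0, -0.11, -0.002, -0.2, 0], [0, 0, 0, -0.11, -0.002, -0.202, 0], [0, 0, 0, -0.11, -0.002, -0.202, 0]]
  ]
}}

```text
clock: 6.3
tcp_pos: [0.5296, 0.0448, 0.1847]
orientation: [0.439, -0.556, 0.435, 0.556]
wrist_force: [0.4, 0.4, -0.5]
finger_gap: 0.0107
```

Run:
```python
from h import *
s,p,d=snap("wrist","w5.png"); print(s["tcp_pos"],s["orientation"],s["wrist_force"],s["finger_gap"],s["clock"],s["qvel"])
np.save("s5.npy",np.r_[s["tcp_pos"],s["orientation"]])
for n in ["terminal_mouth","lever_pivot","lever_post","pawl_carrier"]:
    print(n,[(b["uv"],b["confidence"]) for b in env.boxes_of("wrist",n)])
t=p[60:330,60:400]; cv2.imwrite("pics/w5z.png",cv2.cvtColor(cv2.resize(t,None,fx=2.2,fy=2.2,interpolation=cv2.INTER_CUBIC),cv2.COLOR_RGB2BGR))
```

```text
[0.52957271 0.04476913 0.18473624] [ 0.43870677 -0.55601337  0.43462609  0.55631436] [ 0.41725249  0.39842073 -0.46946679] 0.01068017429956618 6.3 [ 0.03611474 -0.0087326  -0.00527642  0.00333012  0.00239052  0.00300498]
terminal_mouth [([160.4, 172.7], 0.87)]
lever_pivot [([161.5, 168.1], 0.63)]
lever_post [([142.4, 170.5], 0.58)]
pawl_carrier []
```

View pics/w5z.png

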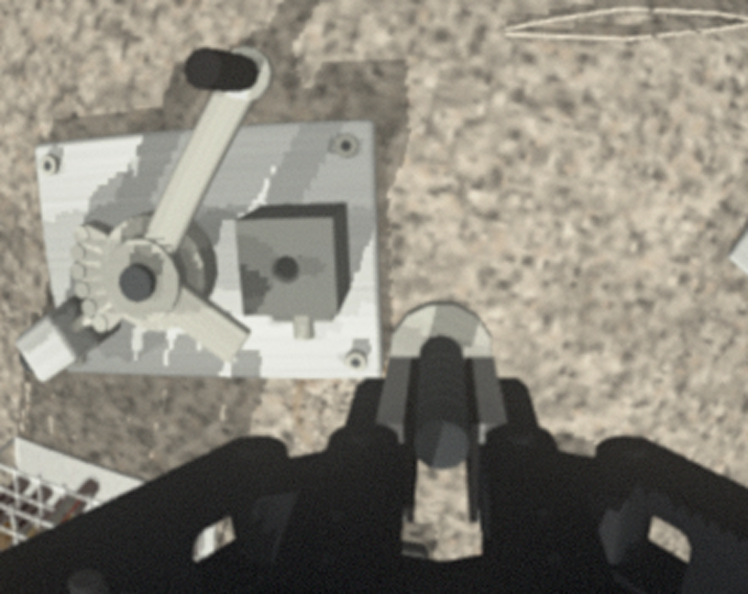

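Run:
```python
from h import *
a=np.load("s5.npy"); s=dict(tcp_pos=a[:3],orientation=a[3:])
g=lambda p,z:wray((p[0]/2.2+60,p[1]/2.2+60),z,s)
m=g((286,267),.055); print("mouth",m)
c=[g(p,.055) for p in [(237,218),(335,213),(338,313),(245,320)]]; print("blk",np.mean(c,0))
for i in range(4):
    d=c[(i+1)%4]-c[i]; print(np.round(np.hypot(*d[:2]),4),np.round(np.arctan2(d[1],d[0])%(np.pi/2),3))
print("piv",g((137,282),.077),"post",g((203,68),.116))
zt=a[2]+.019; print("griptop",g((440,445),zt),"flange",g((440,350),zt-.05), "tcp",a[:3])
d=m-g((137,282),.077); print(np.hypot(d[0],d[1]),np.arctan2(-d[0],d[1]))
c=[g(p,.065) for p in [(14,345),(50,317),(78,350),(45,382)]];
for i in range(4):
    d=c[(i+1)%4]-c[i]; print("pawl",np.round(c[i],4),np.round(np.hypot(*d[:2]),4),np.round(np.arctan2(d[1],d[0]),3))
```

```text
mouth [ 0.54343275 -0.01685587  0.055     ]
blk [ 0.54325087 -0.01616942  0.055     ]
0.0419 0.272
0.0426 0.23
0.0415 0.322
0.0447 0.241
piv [ 0.55781767 -0.07412121  0.077     ] post [ 0.46843725 -0.04562932  0.116     ]
griptop [0.52720153 0.04468771 0.20373624] flange [0.52661447 0.0447949  0.15373624] tcp [0.52957271 0.04476913 0.18473624]
0.059044432838305884 0.2461055554885388
pawl [ 0.6105 -0.1447  0.065 ] 0.0294 2.332
pawl [ 0.5903 -0.1234  0.065 ] 0.0203 0.928
pawl [ 0.6025 -0.1072  0.065 ] 0.0292 -0.694
pawl [ 0.6249 -0.1258  0.065 ] 0.0237 -2.22
```

Run:
```python
from h import *
print(tomove((.546,-.0168,.137)))
```

```text
[ 0.04804882 -0.00046043 -0.0655846 ]
```

>>> {"op": "step_arm", "data": {
  "moves": [
    [[0, 0, 0, 0.01, 0, -0.03, 0], [0, 0, 0, 0.025, -0.0005, -0.055, 0], [0, 0, 0, 0.04, -0.0005, -0.0656, 0], [0, 0, 0, 0.048, -0.0005, -0.0656, 0], [0, 0, 0, 0.048, -0.0005, -0.0656, 0], [0, 0, 0, 0.048, -0.0005, -0.0656, 0]]
  ]
}}

```text
clock: 7.15
tcp_pos: [0.5458, -0.0157, 0.1374]
orientation: [-0.437, 0.557, -0.433, -0.557]
wrist_force: [0.2, 0.9, -1.1]
finger_gap: 0.0106
```

Run:
```python
from h import *
s,p,d=snap("wrist","w6.png"); print(s["tcp_pos"],s["orientation"],s["wrist_force"],s["finger_gap"],s["clock"])
np.save("s6.npy",np.r_[s["tcp_pos"],s["orientation"]])
t=p[110:310,160:360]; cv2.imwrite("pics/w6z.png",cv2.cvtColor(cv2.resize(t,None,fx=2.9,fy=2.9,interpolation=cv2.INTER_CUBIC),cv2.COLOR_RGB2BGR))
_,p,d=snap("side","side6.png")
t=p[100:220,190:330]; cv2.imwrite("pics/side6z.png",cv2.cvtColor(cv2.resize(t,None,fx=4.5,fy=4.5,interpolation=cv2.INTER_CUBIC),cv2.COLOR_RGB2BGR))
```

```text
[ 0.54581459 -0.01572673  0.13736808] [-0.43748779  0.55736433 -0.43299578 -0.55719304] [ 0.22132348  0.85261205 -1.12250335] 0.010591527943660693 7.15
```

View pics/w6z.png

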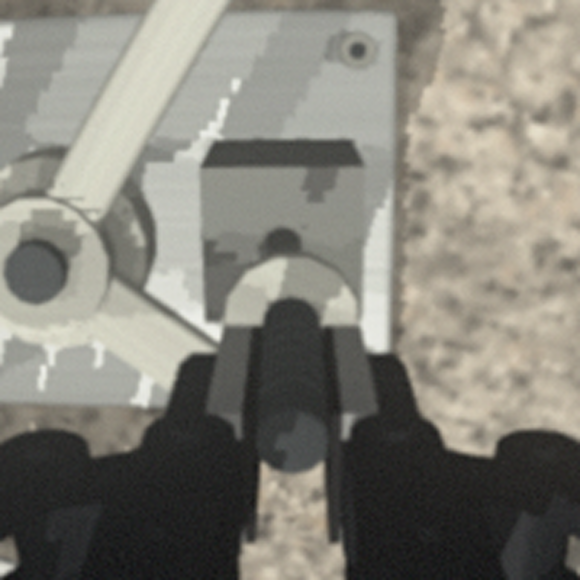

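View pics/side6z.png

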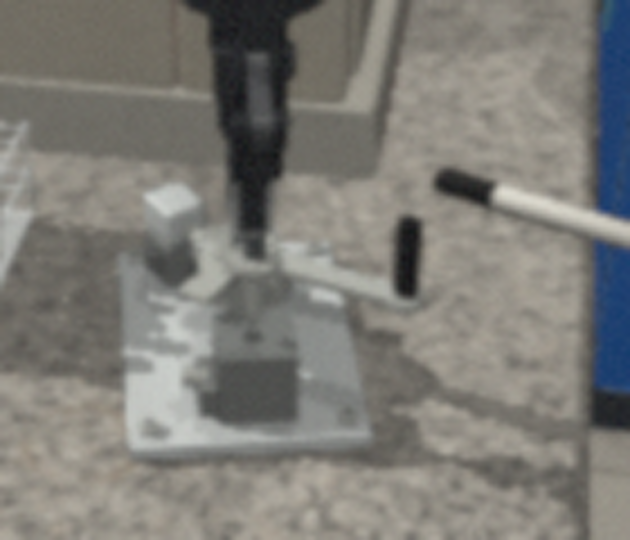

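Run:
```python
from h import *
a=np.load("s6.npy"); s=dict(tcp_pos=a[:3],orientation=a[3:]); Rt=toolR(s)
g=lambda p,z:wray((p[0]/2.9+160,p[1]/2.9+110),z,s)
tl=lambda P:np.round(Rt.inv().apply(P-a[:3])*1000,1)
print("block far edge", tl(g((202,165),.055)),tl(g((362,165),.055)), "rim top",tl(g((282,229),.055)), "side edges at y=235",tl(g((204,235),.055)),tl(g((364,235),.055)))
tip=a[2]-.0709
print("grip top",tl(g((291.5,442),tip+.09)),"flange arc top",tl(g((291,257),tip+.04)),"fl L/R",tl(g((226,318),tip+.04)),tl(g((357,318),tip+.04)))
print(tl(g((35,272),.077)))
```

```text
block far edge [ 82.2  24.1 -21.6] [82.3 24.  18.8] rim top [82.3  7.3 -1.4] side edges at y=235 [ 82.3   5.7 -21.5] [82.4  5.6 19.7]
grip top [-19.1   2.2   0.8] flange arc top [30.8 15.6  0.8] fl L/R [ 30.8   2.7 -12.3] [30.9  2.6 14.1]
[ 60.1   2.6 -60.7]
```

>>> {"op": "step_arm", "data": {
  "moves": [
    [[0, 0, 0, 0, 0.0005, -0.002, 0], [0, 0, 0, 0.006, 0.0005, -0.002, 0], [0, 0, 0, 0.01, 0.0005, -0.002, 0], [0, 0, 0, 0.013, 0.0005, -0.002, 0], [0, 0, 0, 0.016, 0.0005, -0.002, 0], [0, 0, 0, 0.018, 0.0005, -0.002, 0], [0, 0, 0, 0.018, 0.0005, -0.002, 0]]
  ]
}}

```text
clock: 7.95
tcp_pos: [0.5462, -0.0179, 0.1195]
orientation: [-0.438, 0.558, -0.433, -0.557]
wrist_force: [-0.7, -0.6, -1.0]
finger_gap: 0.0107
```

>>> {"op": "step_arm", "data": {
  "moves": [
    [[0, 0, 0, 0.005, 0, 0, 0], [0, 0, 0, 0.01, 0, 0, 0], [0, 0, 0, 0.015, 0, 0, 0], [0, 0, 0, 0.02, 0, 0, 0], [0, 0, 0, 0.024, 0, 0, 0], [0, 0, 0, 0.027, 0, 0, 0], [0, 0, 0, 0.028, 0, 0, 0], [0, 0, 0, 0.028, 0, 0, 0]]
  ]
}}

```text
clock: 8.75
tcp_pos: [0.5462, -0.0178, 0.0913]
orientation: [-0.438, 0.557, -0.433, -0.557]
wrist_force: [1.0, 0.5, -0.1]
finger_gap: 0.0103
```

Run:
```python
from h import *
s,p,d=snap("wrist","w7.png"); print(s["tcp_pos"],s["wrist_force"],s["ft_torque"],s["finger_gap"],s["clock"])
t=p[110:310,160:360]; cv2.imwrite("pics/w7z.png",cv2.cvtColor(cv2.resize(t,None,fx=2.9,fy=2.9,interpolation=cv2.INTER_CUBIC),cv2.COLOR_RGB2BGR))
```

```text
[ 0.54624703 -0.017779    0.09130838] [ 1.04383665  0.5237526  -0.05252761] [ 0.05399876  0.00479776 -0.06833115] 0.010286035759964852 8.75
```

View pics/w7z.png

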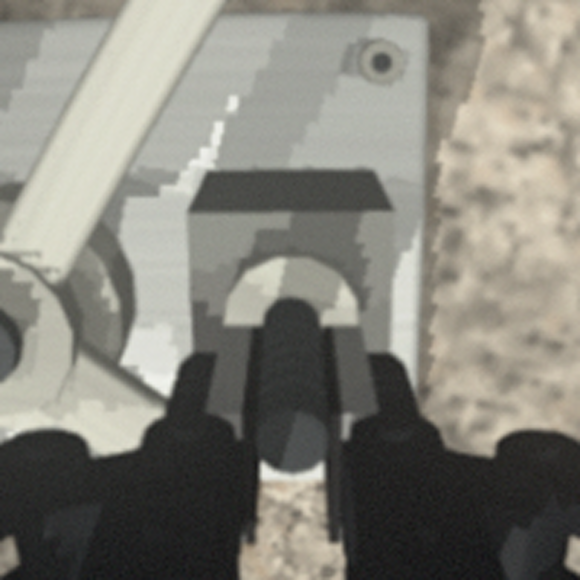

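>>> {"op": "step_arm", "data": {
  "moves": [
    [[0, 0, 0, 0.001, 0, 0, 0], [0, 0, 0, 0.002, 0, 0, 0], [0, 0, 0, 0.002, 0, 0, 0]]
  ]
}}

```text
clock: 9.1
tcp_pos: [0.5468, -0.0178, 0.0909]
orientation: [-0.438, 0.558, -0.433, -0.556]
wrist_force: [-2.1, 0.8, 8.1]
finger_gap: 0.0107
```

>>> {"op": "step_arm", "data": {
  "moves": [
    [[0, 0, 0, 0, 0, 0, 0.35], [0, 0, 0, 0, 0, 0, 0.35], [0, 0, 0, 0, 0, 0, 0.35], [0, 0, 0, 0, 0, 0, 0.35], [0, 0, 0, 0, 0, 0, 0.35]]
  ]
}}

```text
clock: 9.6
tcp_pos: [0.5467, -0.0178, 0.0907]
orientation: [-0.438, 0.558, -0.433, -0.557]
wrist_force: [-0.3, 0.3, 0.2]
finger_gap: 0.03
```

Run:
```python
from h import *
s,p,d=snap("wrist","w8.png"); print(s["tcp_pos"],s["wrist_force"],s["ft_torque"],s["finger_gap"],s["clock"])
t=p[110:310,160:360]; cv2.imwrite("pics/w8z.png",cv2.cvtColor(cv2.resize(t,None,fx=2.9,fy=2.9,interpolation=cv2.INTER_CUBIC),cv2.COLOR_RGB2BGR))
```

```text
[ 0.54672296 -0.01781361  0.0907201 ] [-0.3268134   0.25530964  0.22599712] [0.02506333 0.0331945  0.05653176] 0.03003076388247732 9.6
```

View pics/w8z.png

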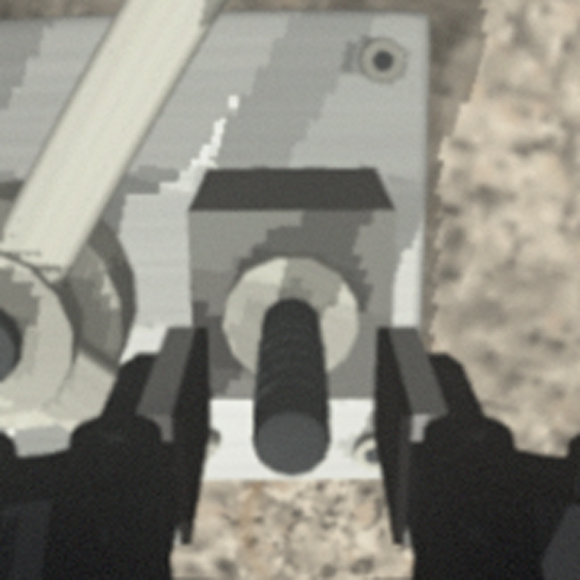

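Run:
```python
from h import *
print(tomove((.5467,-.0178,.2)),tomove((.48,-.05,.2)),env.get_state()["joint_pos"])
```

```text
[-0.10927794 -0.00074562  0.00033893] [-0.10981717  0.07176498 -0.01474923] [-0.18224722  0.34861095 -0.2917955   0.92527942  0.00534411 -0.42683378]
```

>>> {"op": "step_arm", "data": {
  "moves": [
    [[0, 0, 0, -0.015, 0, 0, 0.35], [0, 0, 0, -0.04, 0, 0, 0.4], [0, 0, 0, -0.075, 0, 0, 0.5], [0.05, 0, 0, -0.105, 0, 0, 0.6], [0.1, 0, 0, -0.109, 0.02, -0.004, 0.7], [0.15, 0, 0, -0.109, 0.045, -0.01, 0.7], [0.2, 0, 0, -0.109, 0.065, -0.014, 0.7], [0.23, 0, 0, -0.109, 0.072, -0.015, 0.7], [0.23, 0, 0, -0.109, 0.072, -0.015, 0.7], [0.23, 0, 0, -0.109, 0.072, -0.015, 0.7]]
  ]
}}

```text
clock: 10.65
tcp_pos: [0.4806, -0.0503, 0.1993]
orientation: [-0.499, 0.504, -0.493, -0.503]
wrist_force: [0.2, 0.1, 0.5]
finger_gap: 0.0597
```

Run:
```python
from h import *
s,p,d=snap("wrist","w9.png"); print(s["tcp_pos"],s["wrist_force"],s["finger_gap"],s["clock"],toolR(s).as_matrix()[:,2])
np.save("s9.npy",np.r_[s["tcp_pos"],s["orientation"]])
_,p,d=snap("top","top9.png"); 
print(p.shape)
t=p[120:250,250:400]; cv2.imwrite("pics/top9z.png",cv2.cvtColor(cv2.resize(t,None,fx=4.5,fy=4.5,interpolation=cv2.INTER_CUBIC),cv2.COLOR_RGB2BGR))
```

```text
[ 0.48055424 -0.05025962  0.19930725] [0.18798983 0.11816301 0.54203989] 0.05970607958748874 10.65 [-0.01533396  0.99987325  0.00428322]
(384, 512, 3)
```

View pics/w9.png

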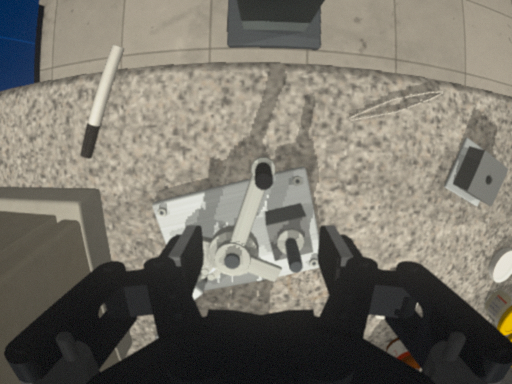

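View pics/top9z.png

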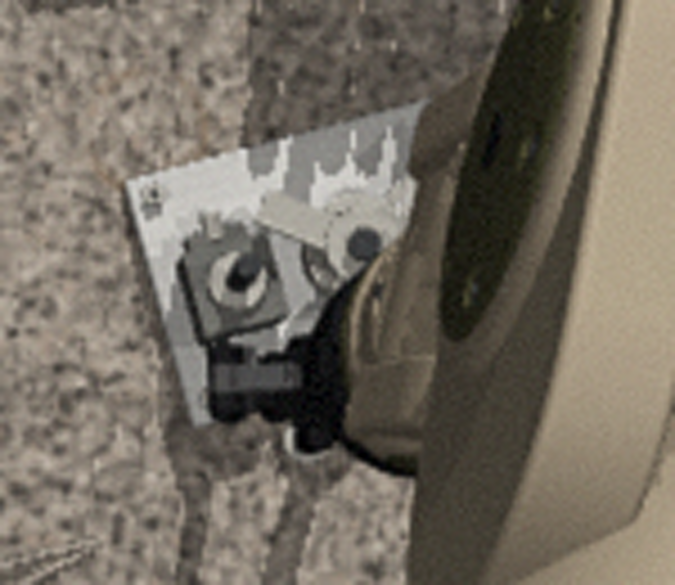

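Run:
```python
from h import *
a=np.load("s9.npy"); s=dict(tcp_pos=a[:3],orientation=a[3:])
print("post",wray((264,181),.116,s),"base",wray((262.5,164),.072,s),"piv",wray((232,260),.077,s))
t=cv2.imread("pics/w9.png")[140:300,180:330]; cv2.imwrite("pics/w9z.png",cv2.resize(t,None,fx=3.7,fy=3.7,interpolation=cv2.INTER_CUBIC))
print(tomove((.4712,-.0462,.093)))
```

```text
post [ 0.46772131 -0.04639953  0.116     ] base [ 0.46325819 -0.04700125  0.072     ] piv [ 0.55660204 -0.07495952  0.077     ]
[0.10611267 0.0101154  0.00360504]
```

View pics/w9z.png

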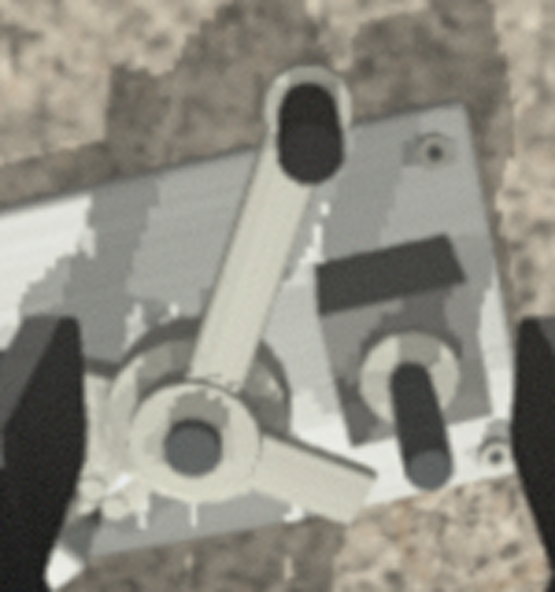

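>>> {"op": "step_arm", "data": {
  "moves": [
    [[0, 0, 0, 0.03, 0.01, 0.004, 0.6], [0, 0, 0, 0.07, 0.01, 0.004, 0.6], [0, 0, 0, 0.106, 0.01, 0.004, 0.6], [0, 0, 0, 0.106, 0.01, 0.004, 0.6], [0, 0, 0, 0.106, 0.01, 0.004, 0.6]]
  ]
}}

```text
clock: 11.25
tcp_pos: [0.4713, -0.0455, 0.0931]
orientation: [-0.498, 0.504, -0.493, -0.504]
wrist_force: [0.7, 0.5, -0.0]
finger_gap: 0.0508
```

Run:
```python
from h import *
s,p,d=snap("wrist","w10.png"); print(s["tcp_pos"],s["wrist_force"],s["finger_gap"],s["clock"],toolR(s).as_matrix()[:,2])
t=p[110:310,160:360]; cv2.imwrite("pics/w10z.png",cv2.cvtColor(cv2.resize(t,None,fx=2.9,fy=2.9,interpolation=cv2.INTER_CUBIC),cv2.COLOR_RGB2BGR))
```

```text
[ 0.47134576 -0.04550635  0.09313613] [ 0.65386607  0.48568337 -0.04599663] 0.050774506464043176 11.25 [-0.01636226  0.99985444  0.00483387]
```

View pics/w10z.png

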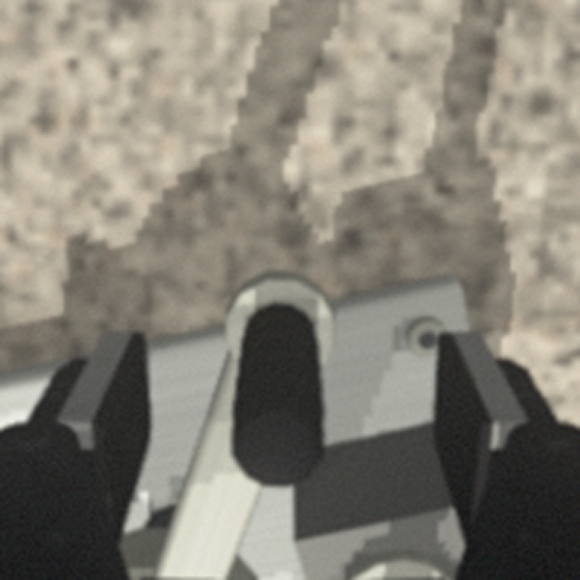

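>>> {"op": "step_arm", "data": {
  "moves": [
    [[0, 0, 0, 0, 0, -0.002, 0.6], [0, 0, 0, 0, 0, -0.002, 0.0], [0, 0, 0, 0, 0, -0.002, 0.0], [0, 0, 0, 0, 0, -0.002, 0.0], [0, 0, 0, 0, 0, -0.002, 0.0], [0, 0, 0, 0, 0, -0.002, 0.0], [0, 0, 0, 0, 0, -0.002, 0.0]]
  ],
  "force": 40
}}

```text
clock: 12.0
tcp_pos: [0.4731, -0.0477, 0.0953]
orientation: [-0.499, 0.505, -0.492, -0.503]
wrist_force: [-0.5, 3.4, 5.8]
finger_gap: 0.0133
```

```bash
cat >> h.py <<'E'
def rd(piv=None):
    s=env.get_state(); f=np.array(s["wrist_force"]); p=np.array(s["tcp_pos"])
    print("t",s["clock"],"p",np.round(p,4),"F",np.round(f,2),"M",np.round(s["ft_torque"],2),"gap",round(s["finger_gap"],4),"v",np.round(np.abs(s["qvel"]).max(),3))
    return s
E
python3 - <<'E'
from h import *
s=rd()
# arc in tool frame: pivot, radius from current tcp pos assumed post at q=0
C=np.array([.5611,-.0760]); th0=np.radians(162.04)
p0=np.array(s["tcp_pos"])
for q in np.arange(0,.75,.03):
    d=95e-3*np.array([np.cos(th0+q)-np.cos(th0),np.sin(th0+q)-np.sin(th0)])
    print(round(q,3),np.round(toolR(s).inv().apply([*d,0]),4))
E
```

```text
t 12.0 p [ 0.4731 -0.0477  0.0953] F [-0.52  3.4   5.78] M [ 0.34  0.13 -0.02] gap 0.0133 v 0.002
0.0 [0. 0. 0.]
0.03 [-0.      0.0009 -0.0027]
0.06 [-0.      0.0017 -0.0054]
0.09 [-0.0001  0.0024 -0.0082]
0.12 [-0.0001  0.003  -0.011 ]
0.15 [-0.0001  0.0036 -0.0138]
0.18 [-0.0001  0.0041 -0.0166]
0.21 [-0.0001  0.0044 -0.0194]
0.24 [-0.0001  0.0047 -0.0222]
0.27 [-0.0002  0.005  -0.0251]
0.3 [-0.0002  0.0051 -0.0279]
0.33 [-0.0002  0.0051 -0.0308]
0.36 [-0.0002  0.0051 -0.0336]
0.39 [-0.0002  0.005  -0.0365]
0.42 [-0.0002  0.0047 -0.0393]
0.45 [-0.0002  0.0044 -0.0422]
0.48 [-0.0002  0.0041 -0.045 ]
0.51 [-0.0002  0.0036 -0.0478]
0.54 [-0.0002  0.003  -0.0506]
0.57 [-0.0003  0.0024 -0.0534]
0.6 [-0.0003  0.0017 -0.0561]
0.63 [-0.0003  0.0009 -0.0589]
0.66 [-0.0003 -0.     -0.0616]
0.69 [-0.0003 -0.001  -0.0642]
0.72 [-0.0003 -0.002  -0.0669]
```

>>> {"op": "step_arm", "data": {
  "moves": [
    [[0, 0, 0, 0, 0.0009, -0.003, 0], [0, 0, 0, 0, 0.0017, -0.0055, 0], [0, 0, 0, 0, 0.0017, -0.0055, 0]]
  ]
}}

```text
clock: 12.3
tcp_pos: [0.4721, -0.0512, 0.0954]
orientation: [-0.5, 0.505, -0.49, -0.504]
wrist_force: [3.4, 9.7, 0.1]
finger_gap: 0.0128
```

Run:
```python
from h import *
for i in range(4): rd(); env.read_camera("wrist")
```

```text
t 12.3 p [ 0.4721 -0.0512  0.0954] F [3.41 9.73 0.07] M [ 1.5  -0.54  0.27] gap 0.0128 v 0.005
t 12.35 p [ 0.4721 -0.0512  0.0953] F [2.54 8.7  0.69] M [ 1.51 -0.55  0.32] gap 0.0127 v 0.003
t 12.4 p [ 0.4721 -0.0512  0.0954] F [ 2.27  8.98 -0.61] M [ 1.54 -0.52  0.26] gap 0.0127 v 0.001
t 12.45 p [ 0.4721 -0.0512  0.0954] F [ 3.37  8.66 -0.12] M [ 1.51 -0.51  0.27] gap 0.0129 v 0.001
```

>>> {"op": "step_arm", "data": {
  "moves": [
    [[0, 0, 0, 0, 0.001, -0.004, 0], [0, 0, 0, 0, 0.0014, -0.005, 0], [0, 0, 0, 0, 0.0014, -0.005, 0]]
  ]
}}

```text
clock: 12.8
tcp_pos: [0.471, -0.0545, 0.0953]
orientation: [0.501, -0.505, 0.489, 0.505]
wrist_force: [1.0, 7.4, -0.3]
finger_gap: 0.0129
```

Run:
```python
from h import *
rd()
```

```text
t 12.8 p [ 0.471  -0.0545  0.0953] F [ 1.04  7.44 -0.25] M [ 1.16 -0.37  0.3 ] gap 0.0129 v 0.002
```

>>> {"op": "step_arm", "data": {
  "moves": [
    [[0, 0, 0, 0, 0.001, -0.004, 0], [0, 0, 0, 0, 0.0012, -0.005, 0], [0, 0, 0, 0, 0.0012, -0.005, 0]]
  ]
}}

```text
clock: 13.1
tcp_pos: [0.4699, -0.0583, 0.0953]
orientation: [0.501, -0.505, 0.487, 0.506]
wrist_force: [1.1, 6.5, 0.9]
finger_gap: 0.0128
```

Run:
```python
from h import *
rd()
```

```text
t 13.1 p [ 0.4699 -0.0583  0.0953] F [1.1  6.47 0.93] M [ 0.88 -0.17  0.2 ] gap 0.0128 v 0.002
```

>>> {"op": "step_arm", "data": {
  "moves": [
    [[0, 0, 0, 0, 0.0008, -0.004, 0], [0, 0, 0, 0, 0.001, -0.005, 0], [0, 0, 0, 0, 0.001, -0.005, 0]]
  ]
}}

```text
clock: 13.4
tcp_pos: [0.469, -0.0619, 0.0953]
orientation: [0.502, -0.505, 0.486, 0.507]
wrist_force: [1.6, 6.8, 1.0]
finger_gap: 0.0125
```

Run:
```python
from h import *
rd()
```

```text
t 13.4 p [ 0.469  -0.0619  0.0953] F [1.62 6.77 1.04] M [ 0.86 -0.18  0.27] gap 0.0125 v 0.004
```

>>> {"op": "step_arm", "data": {
  "moves": [
    [[0, 0, 0, 0, 0.0006, -0.004, 0], [0, 0, 0, 0, 0.0008, -0.005, 0], [0, 0, 0, 0, 0.0008, -0.005, 0]]
  ]
}}

```text
clock: 13.7
tcp_pos: [0.468, -0.0659, 0.0952]
orientation: [0.502, -0.504, 0.485, 0.508]
wrist_force: [0.1, 5.8, 2.0]
finger_gap: 0.0128
```

Run:
```python
from h import *
rd()
```

```text
t 13.7 p [ 0.468  -0.0659  0.0952] F [0.12 5.75 1.96] M [0.64 0.01 0.06] gap 0.0128 v 0.003
```

>>> {"op": "step_arm", "data": {
  "moves": [
    [[0, 0, 0, 0, 0.0004, -0.004, 0], [0, 0, 0, 0, 0.0006, -0.005, 0], [0, 0, 0, 0, 0.0006, -0.005, 0]]
  ]
}}

```text
clock: 14.0
tcp_pos: [0.4674, -0.069, 0.0952]
orientation: [0.503, -0.504, 0.484, 0.509]
wrist_force: [0.9, 9.4, 1.7]
finger_gap: 0.0126
```

Run:
```python
from h import *
s=rd(); print(np.round(toolR(s).as_matrix(),3))
```

```text
t 14.0 p [ 0.4674 -0.069   0.0952] F [0.9  9.41 1.68] M [ 1.21 -0.15 -0.02] gap 0.0126 v 0.002
[[ 0.013 -1.    -0.026]
 [ 0.025 -0.026  0.999]
 [-1.    -0.014  0.024]]
```

>>> {"op": "step_arm", "data": {
  "moves": [
    [[0, 0, 0, 0, 0.0002, -0.004, 0], [0, 0, 0, 0, 0.0004, -0.005, 0], [0, 0, 0, 0, 0.0004, -0.005, 0]]
  ]
}}

```text
clock: 14.3
tcp_pos: [0.4671, -0.0723, 0.0951]
orientation: [0.503, -0.503, 0.482, 0.51]
wrist_force: [0.1, 7.6, 1.3]
finger_gap: 0.0126
```

Run:
```python
from h import *
rd()
```

```text
t 14.3 p [ 0.4671 -0.0723  0.0951] F [0.13 7.61 1.28] M [ 1.   -0.08  0.13] gap 0.0126 v 0.003
```

>>> {"op": "step_arm", "data": {
  "moves": [
    [[0, 0, 0, 0, 0.0002, -0.004, 0], [0, 0, 0, 0, 0.0002, -0.005, 0], [0, 0, 0, 0, 0.0002, -0.005, 0]]
  ]
}}

```text
clock: 14.6
tcp_pos: [0.4667, -0.0758, 0.0951]
orientation: [0.504, -0.503, 0.481, 0.511]
wrist_force: [0.4, 7.0, 3.1]
finger_gap: 0.0129
```

Run:
```python
from h import *
rd()
```

```text
t 14.6 p [ 0.4667 -0.0758  0.0951] F [0.37 7.   3.09] M [ 0.82 -0.05  0.07] gap 0.0129 v 0.002
```

>>> {"op": "step_arm", "data": {
  "moves": [
    [[0, 0.006, 0, 0, 0, -0.004, 0], [0, 0.012, 0, 0, -0.0002, -0.006, 0], [0, 0.012, 0, 0, -0.0002, -0.0065, 0]]
  ]
}}

```text
clock: 14.9
tcp_pos: [0.4664, -0.0805, 0.0951]
orientation: [0.501, -0.505, 0.483, 0.51]
wrist_force: [-1.7, 6.9, 5.2]
finger_gap: 0.0126
```

Run:
```python
from h import *
rd()
```

```text
t 14.9 p [ 0.4664 -0.0805  0.0951] F [-1.72  6.88  5.22] M [0.89 0.2  0.11] gap 0.0126 v 0.013
```

>>> {"op": "step_arm", "data": {
  "moves": [
    [[0, 0.006, 0, 0, -0.0002, -0.004, 0], [0, 0.012, 0, 0, -0.0005, -0.005, 0], [0, 0.012, 0, 0, -0.0005, -0.005, 0]]
  ]
}}

```text
clock: 15.2
tcp_pos: [0.4665, -0.084, 0.0952]
orientation: [-0.498, 0.508, -0.485, -0.508]
wrist_force: [-1.7, 7.0, 4.0]
finger_gap: 0.0128
```

Run:
```python
from h import *
rd()
```

```text
t 15.2 p [ 0.4665 -0.084   0.0952] F [-1.72  7.04  4.04] M [0.95 0.32 0.08] gap 0.0128 v 0.002
```

>>> {"op": "step_arm", "data": {
  "moves": [
    [[0, 0.006, 0, 0, -0.0004, -0.004, 0], [0, 0.012, 0, 0, -0.0006, -0.005, 0], [0, 0.012, 0, 0, -0.0006, -0.005, 0]]
  ]
}}

```text
clock: 15.5
tcp_pos: [0.4666, -0.0872, 0.0952]
orientation: [-0.496, 0.51, -0.487, -0.506]
wrist_force: [-2.1, 6.6, 3.4]
finger_gap: 0.0128
```

Run:
```python
from h import *
s=rd(); print(np.round(toolR(s).as_matrix()[:,0],3))
```

```text
t 15.5 p [ 0.4666 -0.0872  0.0952] F [-2.07  6.58  3.37] M [1.26 0.31 0.12] gap 0.0128 v 0.003
[ 0.013  0.005 -1.   ]
```

>>> {"op": "step_arm", "data": {
  "moves": [
    [[0, 0.006, 0, 0, -0.0004, -0.004, 0], [0, 0.012, 0, 0, -0.0008, -0.005, 0], [0, 0.012, 0, 0, -0.0008, -0.005, 0]]
  ]
}}

```text
clock: 15.8
tcp_pos: [0.4667, -0.0891, 0.0952]
orientation: [-0.494, 0.512, -0.488, -0.506]
wrist_force: [-0.9, 10.8, 5.4]
finger_gap: 0.0125
```

Run:
```python
from h import *
s=rd(); print(np.round(toolR(s).as_matrix()[:,0],3))
```

```text
t 15.8 p [ 0.4667 -0.0891  0.0952] F [-0.85 10.76  5.42] M [2.26 0.2  0.19] gap 0.0125 v 0.003
[ 0.012 -0.001 -1.   ]
```

>>> {"op": "step_arm", "data": {
  "moves": [
    [[0, 0.002, 0, 0, -0.0006, -0.004, 0], [0, 0.003, 0, 0, -0.0009, -0.0055, 0], [0, 0.003, 0, 0, -0.0009, -0.0055, 0]]
  ]
}}

```text
clock: 16.1
tcp_pos: [0.4669, -0.092, 0.0952]
orientation: [-0.494, 0.512, -0.487, -0.507]
wrist_force: [-0.1, 9.0, 5.0]
finger_gap: 0.0128
```

Run:
```python
from h import *
rd()
```

```text
t 16.1 p [ 0.4669 -0.092   0.0952] F [-0.09  9.03  4.98] M [1.91 0.32 0.3 ] gap 0.0128 v 0.005
```

>>> {"op": "step_arm", "data": {
  "moves": [
    [[0, 0.002, 0, 0, -0.0006, -0.004, 0], [0, 0.003, 0, 0, -0.001, -0.0055, 0], [0, 0.003, 0, 0, -0.001, -0.0055, 0]]
  ]
}}

```text
clock: 16.4
tcp_pos: [0.4673, -0.0953, 0.0952]
orientation: [-0.493, 0.512, -0.487, -0.508]
wrist_force: [-0.9, 8.5, 3.9]
finger_gap: 0.0131
```

Run:
```python
from h import *
rd()
```

```text
t 16.4 p [ 0.4673 -0.0953  0.0952] F [-0.86  8.54  3.86] M [1.55 0.35 0.23] gap 0.0131 v 0.002
```

>>> {"op": "step_arm", "data": {
  "moves": [
    [[0, 0.002, 0, 0, -0.0008, -0.004, 0], [0, 0.003, 0, 0, -0.0012, -0.005, 0], [0, 0.003, 0, 0, -0.0012, -0.005, 0]]
  ]
}}

```text
clock: 16.7
tcp_pos: [0.4677, -0.0983, 0.0953]
orientation: [-0.493, 0.512, -0.486, -0.509]
wrist_force: [-1.6, 6.2, 3.5]
finger_gap: 0.013
```

Run:
```python
from h import *
s=rd(); print(np.round(toolR(s).as_matrix()[:,0],3))
```

```text
t 16.7 p [ 0.4677 -0.0983  0.0953] F [-1.6   6.21  3.52] M [1.29 0.38 0.19] gap 0.013 v 0.005
[ 0.009  0.004 -1.   ]
```

>>> {"op": "step_arm", "data": {
  "moves": [
    [[0, 0.002, 0, 0, -0.0008, -0.004, 0], [0, 0.003, 0, 0, -0.0014, -0.0055, 0], [0, 0.003, 0, 0, -0.0014, -0.0055, 0]]
  ]
}}

```text
clock: 17.0
tcp_pos: [0.4684, -0.1019, 0.0953]
orientation: [-0.492, 0.512, -0.486, -0.51]
wrist_force: [-1.1, 6.1, 2.5]
finger_gap: 0.0127
```

Run:
```python
from h import *
rd()
```

```text
t 17.0 p [ 0.4684 -0.1019  0.0953] F [-1.1   6.06  2.5 ] M [1.08 0.44 0.12] gap 0.0127 v 0.006
```

>>> {"op": "step_arm", "data": {
  "moves": [
    [[0, 0.002, 0, 0, -0.001, -0.004, 0], [0, 0.003, 0, 0, -0.0016, -0.0055, 0], [0, 0.003, 0, 0, -0.0016, -0.0055, 0]]
  ]
}}

```text
clock: 17.3
tcp_pos: [0.4693, -0.1058, 0.0953]
orientation: [-0.492, 0.512, -0.486, -0.51]
wrist_force: [-1.1, 5.0, 2.7]
finger_gap: 0.013
```

Run:
```python
from h import *
rd()
```

```text
t 17.3 p [ 0.4693 -0.1058  0.0953] F [-1.11  5.03  2.66] M [0.97 0.36 0.18] gap 0.013 v 0.01
```

>>> {"op": "step_arm", "data": {
  "moves": [
    [[0, 0.002, 0, 0, -0.001, -0.003, 0], [0, 0.003, 0, 0, -0.0014, -0.0045, 0], [0, 0.003, 0, 0, -0.0014, -0.0045, 0], [0, 0.003, 0, 0, -0.0014, -0.0045, 0]]
  ]
}}

```text
clock: 17.7
tcp_pos: [0.4698, -0.1077, 0.0952]
orientation: [0.491, -0.511, 0.485, 0.512]
wrist_force: [-0.6, 8.9, 4.8]
finger_gap: 0.013
```

Run:
```python
from h import *
s=rd()
for c in ["wrist","side","top"]:
    p,d=env.read_camera(c); 
    if c=="wrist": t=p[60:330,150:450]; 
    elif c=="side": t=p[100:220,190:330]
    else: t=p[120:250,250:400]
    f=600/t.shape[1]
    cv2.imwrite(f"pics/{c}20.png",cv2.cvtColor(cv2.resize(t,None,fx=f,fy=f,interpolation=cv2.INTER_CUBIC),cv2.COLOR_RGB2BGR))
s=rd(); np.save("s20.npy",np.r_[s["tcp_pos"],s["orientation"]])
```

```text
t 17.7 p [ 0.4698 -0.1077  0.0952] F [-0.63  8.93  4.83] M [1.72 0.34 0.23] gap 0.013 v 0.001
t 17.85 p [ 0.4698 -0.1077  0.0952] F [-0.98  8.68  4.56] M [1.68 0.34 0.26] gap 0.0125 v 0.002
```

View pics/wrist20.png

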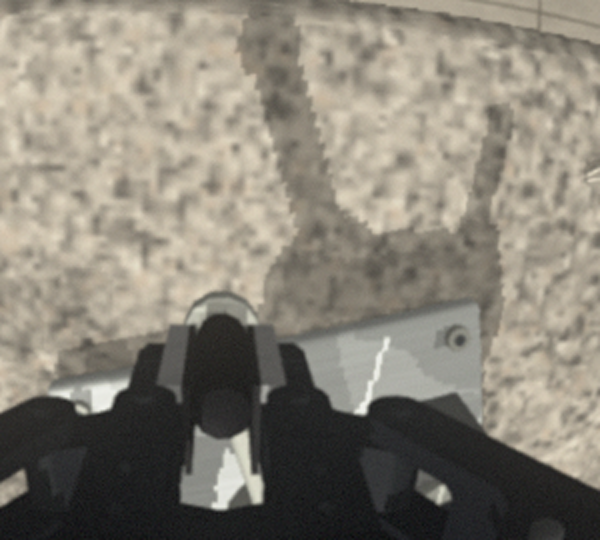

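View pics/side20.png

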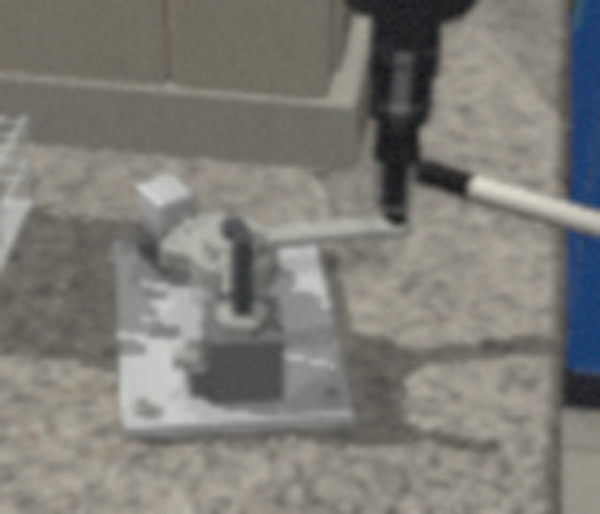

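View pics/top20.png

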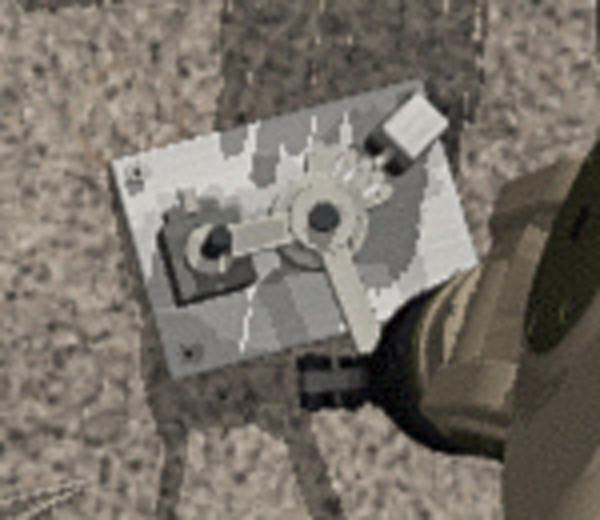

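Run:
```python
from h import *
for i in range(4): s=rd(); env.read_camera("wrist")
rd(); print(env.hand_in())
```

```text
t 17.85 p [ 0.4698 -0.1077  0.0952] F [-0.98  8.68  4.56] M [1.68 0.34 0.26] gap 0.0125 v 0.002
t 17.9 p [ 0.4698 -0.1077  0.0952] F [-1.7   8.18  4.73] M [1.65 0.31 0.28] gap 0.0128 v 0.002
t 17.95 p [ 0.4698 -0.1077  0.0952] F [-1.49  8.25  3.63] M [1.61 0.3  0.3 ] gap 0.0128 v 0.002
t 18.0 p [ 0.4698 -0.1077  0.0952] F [-0.64  8.25  5.24] M [1.67 0.35 0.31] gap 0.0128 v 0.002
t 18.05 p [ 0.4698 -0.1077  0.0952] F [-1.71  8.95  3.5 ] M [1.64 0.31 0.27] gap 0.0128 v 0.001
the job is handed in; nothing more can be done
None
```

I set the gauge pin in the terminal block and let go. I then swung the lever through three clicks and handed the job in at 18.05 s while still gripping the post. The hand-in reports no verdict.

**Pin:** It slid in without resistance. A final push of about 8 N showed the flange bearing on the block. After I let go, the wrist picture showed it upright and seated, and the side and top views at the end agreed.

**Lever:** I found the clicks by feel. The resistance jumped at lever angles of about 0.22, 0.44 and 0.65 rad. That puts the pawl's yaw near zero and the lever in the notch after the third click, about 0.65–0.66 rad from the pawl's direction, where 0.565–0.755 is allowed. At hand-in the lever stood still with about 8–9 N on the fingers.

**Checks that disagreed:**
- **Cameras:** The top and wrist cameras differed by up to about 6 mm for the same points. I aligned the pin and the post from the wrist views instead.
- **Pawl yaw:** The pawl block's yaw could not be read well from the pictures. The lever position therefore rests on the felt clicks and on an angle worked out from the gripper's position.

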